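Carry a setting ring in its channel carrier to the comparator stand

TASK

The brass setting ring stands loose on edge near one end of its blue channel carrier. Lift the carrier by its yellow handle and, without touching the ring, roll it by tilting the carrier until it stands at the red mark beyond the middle, never letting it run into an end stop; keep it at the mark for at least four seconds while the carrier is held well clear of the bench and the stand. Then set the carrier gently down in the middle of the stand's steel plate, square to it with the handle towards the robot, let go, and leave the ring standing still at the mark, the small rings lying about and the white dish untouched.

Things in the scene. Friction and masses are not known exactly. Their poses are not given: they have to be found in the camera images.
- carrier: Channel carrier, 320 mm long (y), 0.4 kg: blue base plate 6 mm thick (its top is the runway), x = -75 to +40 mm; aluminium side guides 40 mm apart inside, tops at z = 26 mm; black end stops, inner faces at y = +-152 mm, tops at z = 31 mm; red mark across the runway, y = +30 to +50 mm. Origin: on the underside, halfway between the stops and guides; +x points away from the handle, z up.
- carrier_grip (a point): Grip point in the carrier's yellow handle, an upright block 14 mm thick (carrier y) and 26 mm wide (carrier x), yellow from 66 to 126 mm above the underside. At (-55, 0, 104) mm in the carrier's frame. Grip from above, fingers closing along the carrier's y, firmly (about 50 N): the load hangs to one side, and the carrier may sag by 0.01 to 0.02 rad in the grip.
- carrier_mark (a point): Point on the carrier at (0, 40, 46) mm in its frame: where the ring's centre is when it stands at the mark. Ring's motion: a positive turn of the carrier about its x axis raises the +y end and the ring runs to -y. Rolling resistance equals a slope of about 0.013 rad (varies by 40 %); beyond that it gains about 6 m/s2 per rad. Accelerating the carrier along y leaves the ring behind by 0.6 of that.
- ring: Loose brass-coloured light-alloy setting ring, 0.25 kg, 80 mm outer and 52 mm inner diameter, 30 mm wide, standing on edge in the channel; it rolls along the carrier's y axis. Origin: its centre, 40 mm above the runway; x is the axis of rotation, so its orientation turns as it rolls. Starts at rest at y = -85 to -50 mm in the carrier's frame; meets an end stop at y = -115 or +115 mm.
- stand: Comparator stand, fixed: green base 200 mm (x) by 435 mm (y, -172 to +262) with a ground steel plate 190 (x) by 345 mm (y), its top 30 mm above the bench. Origin: on the bench below the plate's middle; x, y along its sides. On the +y end a steel column, 236 mm high, with green bracket and grey indicator; they start at y = 185 mm.
- stand_top (a point): Middle of the steel plate's top face, where the carrier's origin should come to rest, with the carrier's axes along the stand's.
- ring_dark: Bystander: dark steel ring lying flat, 56 mm diameter, 14 mm high, loose on the bench. Origin: underside centre.
- ring_steel: Bystander: bright steel ring lying flat, 52 mm diameter, 18 mm high, loose on the bench. Origin: underside centre.
- parts_dish: Bystander: white open dish, 70 by 70 by 35 mm, loose on the bench. Origin: underside centre.
Not all that is in view belongs to the job. Several things have the shape of the ring; the one meant has the colours described above.

How it is judged:
On the way:
1. the carrier is held up, its underside more than 50 mm above the bench and clear of the stand, and the ring stays within 10 mm of the mark for 3.5 s (height (world z) of carrier above 0.05 m and contact force between carrier and stand below 0.1 N and y of ring in the frame of carrier between 0.03 and 0.05 m), for 3.5 s.
At the end, for the whole second after the job is handed in: The carrier rests flat on the stand's plate (height within 4 mm, tilt under 0.03 rad), its origin within 30 mm of the plate's middle, square to it within 0.15 rad, handle towards the robot; the ring stands on the runway within 13 mm of the mark, slower than 15 mm/s; all released (height (world z) of carrier between 0.026 and 0.034 m and angle between carrier's own z axis and vertical below 0.03 rad and horizontal distance between carrier and stand_top below 0.03 m and angle between the y axis of carrier and the y axis of stand, either way round below 0.15 rad and x of carrier_grip in the frame of stand below 0 m and y of ring in the frame of carrier between 0.027 and 0.053 m and z of ring in the frame of carrier between 0.042 and 0.05 m and linear speed of ring below 0.015 m/s and linear speed of carrier below 0.01 m/s); the robot touches nothing.
It fails at once if the ring runs into an end stop (its centre more than 112 mm from the carrier's middle) (y of ring in the frame of carrier below -0.112 m or y of ring in the frame of carrier above 0.112 m).
It fails at once if the ring leaves the runway (z of ring in the frame of carrier below 0.036 m or z of ring in the frame of carrier above 0.058 m).
It fails at once if the robot touches the ring (contact force between any of the fingers, the arm and ring above 0.3 N).
It fails at once if the carrier is slammed onto the stand (over 40 N) (contact force between carrier and stand above 40 N).
It fails at once if a bystander is moved by more than 20 mm (distance of any of ring_dark, ring_steel, parts_dish from where it was at the start of the episode above 0.02 m).
It also fails if it takes over 64 s, if anything falls off the work surface, if the arm or the gripper's body presses on something with over 40 N, if the wrist force passes 120 N, or if a joint passes its speed limit or range.

ROBOT

A 7-joint arm with a two-finger parallel gripper is mounted at the origin on the work surface. World frame = base frame: x ahead of the robot, y to its left, z up, the work surface at z = 0. Lengths are in m, angles in rad, forces in N, time in s.
With the tool pointing down it reaches from about 0.375 to 0.925 m from the base axis. Payload 3.1 kg.
Tool frame: the origin (TCP) lies on the centre line of the jaws, within the pads' length; the fingertips stand 25 mm ahead of it and the grasp point (between the pads) lies 6 mm ahead of it; z points along the fingers, y is the line along which they close (so a half turn about z gives the same grasp; the last joint's range is limited). The gripper opens to 85 mm and grips with 20 to 120 N. Pads are 22 mm wide; open, the fingers measure 114 mm over their backs; the gripper's body (76 mm by 85 mm) begins 54 mm behind the grasp point. The pads swing forward as they close: fully open they stand 13 mm farther back than shut.
Start: joints at [-1.358, 0.383, 0.044, 1.598, -0.018, 1.161, -0.05], TCP at [0.199, 0.619, 0.256] pointing down, gripper open.
Joint ranges: [-2.61, 2.61], [-0.41, 2.15], [-1.48, 1.57], [0, 2.5], [-1.57, 4.71], [0.05, 1.97], [-2.85, 2.85]. Speed limits (rad/s): [2.79, 2.79, 3.14, 3.14, 3.14, 3.14, 3.14].

INTERFACE

Orientations are given as a unit quaternion [w, x, y, z].
In Python, from workcell import * gives the robot as it stands.
- The arm moves only by the tool drive_tool, never from a script. Its argument "deltas" is a list that holds one entry, the list of rows, each a list of 6 numbers: the shift along the tool's x, y, z each as a share of 12 cm, from -1 to 1, then the turn, a rotation vector about the tool's x, y, z each as a share of 180 degrees, from -1 to 1. A call has 1 to 10 rows; each row shifts and turns the commanded pose from where the row before left it, along the tool's axes as they then stand; what a row does not reach is not made up. A row lasts 1/12 s, in which the tool goes at most 41.7 mm and 7.16 degrees, less where a joint would pass 70% of its speed; a pose out of reach is approached as far as the arm can. A call with a number of a shift or a turn outside -1 to 1 is refused whole. A call with a gripper value outside its range is refused whole. "fingers" is the opening, from -1 (shut) to 1 (fully open), set as the call begins (left out, the last holds). The fingers move at their own pace and stop on an object; "newtons" is the grip in N (left out, the last holds). Time passes only in rows, so rows that do not move let the fingers close. It gives the time, the measured TCP pose, the force, the opening and the grip force at its end, in the units of the state.
- state(): the state, without advancing time (a new reading comes with each control period).
- read_camera(name): name is "scene" or "top" or "wrist"; returns a dict with "frame" (384x512x3 uint8, red, green, blue), "depth" (384x512 float32, m along the optical axis (not along the pixel's ray), 0 where there is no reading), "fx", "fy", "cx", "cy" (pixels), "eye" and "rotation" of the camera in the world; the wrist camera has in their place "tool_from_camera" (4x4, takes a point from camera to tool coordinates, whose origin is the TCP and whose axes are the flange's). Camera axes: x right, y down, z forward; pixel columns grow to the right and rows downward; lengths in m; the calibration is good to about 2 mm. A picture is of the moment at which its call begins: read the wrist's pose just before it.
- close_job(): hands the job in; it is judged then, once.
The state is a dict: "time": time; "joint_positions": joint angles; "joint_velocities": joint speeds; "joint_efforts": joint torques, N m; "tcp_pos": TCP position; "tcp_rot": TCP orientation; "ft_force": force on the tool from outside, world axes, zero at the start; "torque": the same for the moment, N m; "width": finger opening in m; "grip_force": force on a finger pad.
Only numpy, scipy, OpenCV 4.12 (cv2) and the standard library are available. Lean on these libraries where they do the work, as an engineer would, in place of code of your own. Each camera call takes 0.05 s, during which the arm holds its last target. There are 200 camera calls.

## Working session

There is one attempt and no reset: what is moved stays moved. The work goes in short steps, Python scripts to look and compute and a tool call to move; the robot and the scene stay as the last step left them, time stands still between calls to the robot, and variables do not carry over. Pictures are saved under pics/ and viewed, at most 10 in all, crops included, and the job is handed in when it is done.

Besides the shell and the picture viewer there is one more tool, called in YAML: its name, and indented under it one key for each argument. drive_tool: Moves the arm, as the interface text tells. Shift numbers are shares of 12 cm and turn numbers shares of 180 degrees, none past 1 either way. Its arguments: {"type":"object","properties":{"deltas":{"type":"array","items":{"type":"array","items":{"type":"array","items":{"type":"number","minimum":-1,"maximum":1}}}},"fingers":{"type":"number"},"newtons":{"type":"number"}},"required":["deltas"]}

```bash
ls; mkdir -p pics; cat > h.py <<'E'
from workcell import *
import numpy as np, cv2
from scipy.spatial.transform import Rotation as R
def cloud(c,T=None):
    d=c["depth"]; v,u=np.indices(d.shape)
    p=np.stack([(u-c["cx"])/c["fx"]*d,(v-c["cy"])/c["fy"]*d,d],-1)
    if T is None: return p@np.array(c["rotation"]).T+np.array(c["eye"])
    return p@T[:3,:3].T+T[:3,3]
def save(c,n): cv2.imwrite(f"pics/{n}.png",c["frame"][:,:,::-1])
E
python3 - <<'E'
from h import *
s=state(); print(s)
for n in ("top","scene"):
    c=read_camera(n); save(c,n+"0"); print(n,c["eye"],np.round(c["rotation"],3).tolist(),c["fx"])
    np.savez(f"pics/{n}0.npz",p=cloud(c),f=c["frame"])
E
python3 -c "
import cv2,numpy as np
a=cv2.imread('pics/top0.png');b=cv2.imread('pics/scene0.png')
cv2.imwrite('pics/both0.png',cv2.resize(np.vstack([a,b]),(800,1200))[:600]);"
```

```text
pics
{'time': 0.0, 'joint_positions': array([-1.35780616,  0.38384492,  0.04382773,  1.59959751, -0.01788049,
        1.16118662, -0.04988949]), 'joint_velocities': array([ 0.00074774,  0.00056178,  0.00031873,  0.00035992, -0.00019675,
       -0.00065194, -0.00062284]), 'joint_efforts': array([-1.94394220e-04, -4.33464324e+01,  1.02436524e+00, -2.49514943e+01,
        1.04419122e-02,  1.13843768e-02, -9.36403296e-06]), 'tcp_pos': array([0.19851093, 0.61801639, 0.25486967]), 'tcp_rot': array([-1.26158982e-04,  1.54719195e-01,  9.87957602e-01, -1.31604682e-03]), 'ft_force': array([-0.36936662,  0.14425373, -0.33351109]), 'torque': array([-0.00621089, -0.04010717,  0.05443209]), 'grip_force': 0.0, 'width': 0.08536019445789754}
top [ 0.50631103 -0.06484916  0.8753075 ] [-0.033, 0.711, -0.703, 0.009] 365.40605739928134Traceback (most recent call last):
  File "<stdin>", line 5, in <module>
  File "h.py", line 7, in cloud
    if T is None: return p@np.array(c["rotation"]).T+np.array(c["eye"])
                         ~^~~~~~~~~~~~~~~~~~~~~~~~~~
ValueError: matmul: Input operand 1 has a mismatch in its core dimension 0, with gufunc signature (n?,k),(k,m?)->(n?,m?) (size 4 is different from 3)
[ WARN:0@0.015] global loadsave.cpp:275 findDecoder imread_('pics/scene0.png'): can't open/read file: check file path/integrity
Traceback (most recent call last):
ValueError: all the input arrays must have same number of dimensions, but the array at index 0 has 3 dimension(s) and the array at index 1 has 2 dimension(s)
```

View pics/top0.png

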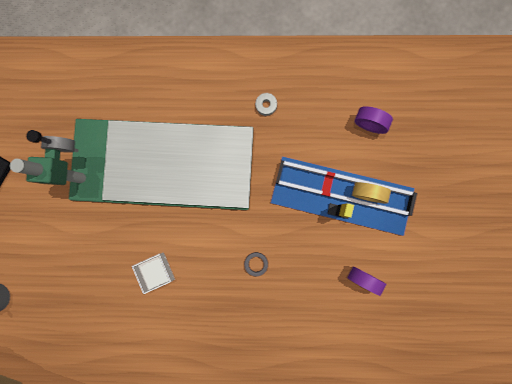

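The top view shows the stand at left (plate about (105–252, 122–207)). The carrier is at (275–413, 160–233), with the red mark at (328,184), the brass ring at (371,192) and the yellow handle at (347,210). The dish is at (153,273), the dark ring at (256,264) and the steel ring at (266,103); the purple rings are decoys.

```bash
sed -i 's/p@np.array(c\["rotation"\]).T/p@R.from_quat(np.roll(c["rotation"],-1)).as_matrix().T/' h.py
cat >> h.py <<'E'
def masks(f):
    h=cv2.cvtColor(f,cv2.COLOR_RGB2HSV); H,S,V=[h[...,i].astype(int) for i in range(3)]
    return dict(blue=(H>100)&(H<125)&(S>130),red=((H<6)|(H>174))&(S>180)&(V>90),yellow=(H>24)&(H<34)&(S>150)&(V>80),
      brass=(H>15)&(H<24)&(S>120)&(V>110),green=(H>60)&(H<90)&(S>80))
E
python3 - <<'E'
from h import *
for n in ("top","scene"):
    c=read_camera(n); save(c,n+"1"); P=cloud(c); m=masks(c["frame"])
    print(n,c["eye"],c["rotation"])
    for k,a in m.items():
        q=P[a&(c["depth"]>0)]
        print(k,len(q),np.round(np.percentile(q,[2,50,98],axis=0),3).tolist() if len(q) else 0)
    np.savez(f"pics/{n}1.npz",P=P,f=c["frame"])
    if n=="top":
        # plate rim: bright low-sat region at z 0.03
        h=cv2.cvtColor(c["frame"],cv2.COLOR_RGB2HSV)
        a=((h[...,1]<40)&(abs(P[...,2]-.03)<.006)).astype(np.uint8)
        N,L,S,C=cv2.connectedComponentsWithStats(a); i=1+S[1:,4].argmax(); q=P[L==i]
        r=cv2.minAreaRect((q[:,:2]*1000).astype(np.float32)); print("plate",r,np.median(q[:,2]))
        b=m["blue"]&(abs(P[...,2]-.006)<.006); q=P[b]; r=cv2.minAreaRect((q[:,:2]*1000).astype(np.float32)); print("blue",r,np.median(q[:,2]))
        b=m["yellow"]&(P[...,2]>.11); q=P[b]; print("ytop",len(q),np.median(q,axis=0),cv2.minAreaRect((q[:,:2]*1000).astype(np.float32)))
        b=m["red"]&(P[...,2]<.015); q=P[b]; print("red",len(q),q.mean(0),cv2.minAreaRect((q[:,:2]*1000).astype(np.float32)))
        b=np.indices(m["red"].shape); b=(b[1]>350)&(b[1]<392)&(b[0]>175)&(b[0]<208)&(P[...,2]>.07); q=P[b];print("ringtop",len(q),q.mean(0),np.percentile(q[:,2],98))
E
```

```text
top [ 0.50631103 -0.06484916  0.8753075 ] [-0.03281136  0.71075177 -0.70262215  0.00880065]
blue 3960 [[0.477, -0.375, 0.003], [0.545, -0.212, 0.006], [0.629, -0.075, 0.009]]
red 161 [[0.555, -0.206, 0.005], [0.581, -0.194, 0.008], [0.605, -0.181, 0.029]]
yellow 20 [[0.506, -0.224, 0.112], [0.521, -0.215, 0.119], [0.531, -0.211, 0.127]]
brass 466 [[0.517, -0.316, 0.02], [0.558, -0.273, 0.079], [0.578, -0.213, 0.088]]
green 3504 [[0.525, 0.095, 0.013], [0.61, 0.373, 0.017], [0.728, 0.416, 0.181]]
plate ((624.983154296875, 159.57220458984375), (345.50537109375, 190.2110595703125), 87.53605651855469) 0.030398162274596796
blue ((597.5371704101562, 95.283935546875), (979.2885131835938, 142.6685333251953), 82.51654052734375) 0.0062060260332426065
ytop 21 [ 0.52043956 -0.21496404  0.11906545] ((518.5629272460938, -145.5762939453125), (161.4214324951172, 24.719409942626953), 89.9234848022461)
red 110 [ 0.58234876 -0.19376481  0.00682375] ((582.3138427734375, -193.5695037841797), (16.74883270263672, 36.24855041503906), 75.40153503417969)
ringtop 439 [ 0.55767194 -0.27757655  0.09833193] 0.3074196001978283
scene [ 1.5050299  -0.1035537   1.05288962] [-0.27844218  0.66853027  0.63973843 -0.25743343]
blue 10318 [[-1.178, -0.907, -0.412], [-0.875, 0.567, -0.154], [0.592, 1.121, 0.054]]
red 602 [[0.422, -0.798, 0.002], [0.472, -0.722, 0.008], [0.603, -0.185, 0.062]]
yellow 0 0
brass 7094 [[-1.275, -1.073, -0.221], [-0.933, -0.283, -0.202], [0.749, 0.698, 0.152]]
green 2064 [[0.204, -0.74, 0.011], [0.656, 0.371, 0.017], [0.733, 0.416, 0.182]]
```

View pics/scene1.png

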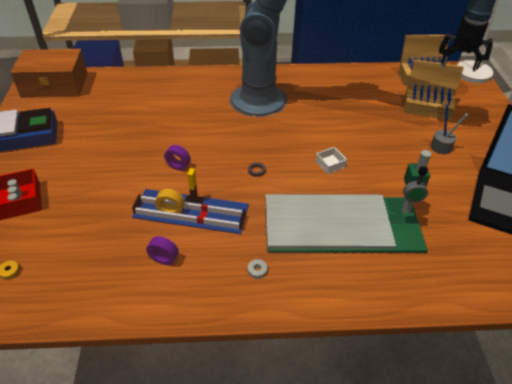

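The scene view confirms the layout: carrier at (190,210) with the ring standing in it at (170,201), stand at (345,222). I'll refine the carrier pose using the guides, base and mark.

```bash
python3 - <<'E'
from h import *
d=np.load("pics/top1.npz");P=d["P"];m=masks(d["f"]);f=d["f"]
v,u=np.indices(P.shape[:2]);roi=(u>262)&(u<420)&(v>150)&(v<242)
def rect(a):
    q=P[a][:,:2]*1000; r=cv2.minAreaRect(q.astype(np.float32)); return len(q),np.round(r[0],1),np.round(r[1],1),round(r[2],2)
al=roi&(P[...,2]>.003)&(P[...,2]<.034); print("body",rect(al))
b=roi&m["blue"]&(P[...,2]>.002)&(P[...,2]<.012); print("blue",rect(b))
yt=roi&(abs(P[...,2]-.126)<.005)&(u>335)&(u<358)&(v>202); print("ytop",rect(yt),P[yt].mean(0))
print("ymask",np.round(P[roi&m["yellow"]].mean(0),4), rect(roi&(P[...,2]>.116)))
# guides: bright low-sat
h=cv2.cvtColor(f,cv2.COLOR_RGB2HSV); g=roi&(h[...,1]<60)&(h[...,2]>150)&(abs(P[...,2]-.026)<.006)
N,L,S,C=cv2.connectedComponentsWithStats(g.astype(np.uint8))
for i in range(1,N):
    if S[i,4]>40:
        q=P[L==i][:,:2]; l=cv2.fitLine(q.astype(np.float32),cv2.DIST_L2,0,.01,.01).ravel(); print("guide",S[i,4],q.mean(0),l,np.degrees(np.arctan2(l[1],l[0])))
r=roi&m["red"]&(abs(P[...,2]-.006)<.005);print("red",rect(r))
t=roi&(abs(P[...,2]-.086)<.004)&m["brass"];print("ringtop",P[t].mean(0),rect(t))
s=R.from_quat(np.roll(state()["tcp_rot"],-1)).as_matrix();print(s.round(4))
E
```

```text
body (6125, array([ 554.6, -224.8]), array([214.9, 366. ]), 0.85)
blue (3934, array([ 554.9, -228.8]), array([317.9, 113.7]), 76.7)
ytop (95, array([ 518.5, -220.8]), array([14.3, 26. ]), 77.42) [ 0.51828673 -0.22046558  0.12596722]
ymask [ 0.5187 -0.2085  0.1558] (164, array([ 519.4, -146.9]), array([163.7,  28.3]), 89.25)
guide 141 [ 0.61796363 -0.13912731] [ 0.22556092  0.97422904  0.6179636  -0.13912731] 76.964134
guide 208 [ 0.58160584 -0.29614125] [ 0.22855584  0.9735308   0.58160585 -0.29614124] 76.78793
guide 142 [ 0.57195544 -0.12957806] [ 0.22807093  0.9736445   0.57195544 -0.12957807] 76.81647
guide 241 [ 0.53462932 -0.28742708] [ 0.22667302  0.9739709   0.53462934 -0.2874271 ] 76.89872
red (110, array([ 582.3, -193.6]), array([16.7, 36.2]), 75.4)
ringtop [ 0.55653306 -0.28179202  0.08447284] (149, array([ 546.9, -255.3]), array([ 41.7, 110.1]), 20.51)
[[-9.521e-01  3.057e-01 -6.000e-04]
 [ 3.057e-01  9.521e-01 -2.100e-03]
 [-1.000e-04 -2.100e-03 -1.000e+00]]
```

drive_tool:
  deltas:
    - [[-0.195, -0.243, 0, 0, 0, 0], [-0.195, -0.243, 0, 0, 0, 0], [-0.195, -0.243, 0, 0, 0, 0], [-0.195, -0.243, 0, 0, 0, 0], [-0.195, -0.243, 0, 0, 0, 0], [-0.195, -0.243, 0, 0, 0, 0], [-0.195, -0.243, 0, 0, 0, 0], [-0.195, -0.243, 0, 0, 0, 0], [-0.195, -0.243, 0, 0, 0, 0], [-0.195, -0.243, 0, 0, 0, 0]]
  fingers: 1
  newtons: 50

```text
time: 0.98
tcp_pos: [0.3325, 0.2676, 0.2561]
tcp_rot: [-0.0, 0.155, 0.988, -0.0]
ft_force: [0.6, -0.4, 1.0]
width: 0.0855
grip_force: 0.0
```

drive_tool:
  deltas:
    - [[-0.195, -0.243, 0, 0, 0, 0], [-0.195, -0.243, 0, 0, 0, 0], [-0.195, -0.243, 0, 0, 0, 0], [-0.195, -0.243, 0, 0, 0, 0], [-0.195, -0.243, 0, 0, 0, 0], [-0.195, -0.243, 0, 0, 0, 0], [-0.195, -0.243, 0, 0, 0, 0], [-0.195, -0.243, 0, 0, 0, 0], [-0.195, -0.243, 0, 0, 0, 0], [-0.195, -0.243, 0, 0, 0, 0]]

```text
time: 1.82
tcp_pos: [0.466, -0.0813, 0.2564]
tcp_rot: [0.0, 0.155, 0.988, 0.0]
ft_force: [0.6, 0.4, -0.6]
width: 0.0852
grip_force: 0.0
```

drive_tool:
  deltas:
    - [[-0.195, -0.243, 0, 0, 0, 0], [-0.195, -0.243, 0, 0, 0, 0], [-0.195, -0.243, 0, 0, 0, 0], [-0.1, -0.12, 0, 0, 0, 0], [-0.095, -0.123, 0, 0, 0, 0], [0, 0, 0, 0, 0, -0.0256], [0, 0, 0, 0, 0, 0], [0, 0, 0, 0, 0, 0]]

```text
time: 2.48
tcp_pos: [0.5191, -0.219, 0.2558]
tcp_rot: [-0.001, 0.116, 0.993, 0.0]
ft_force: [0.6, -0.2, 0.4]
width: 0.0853
grip_force: 0.0
```

```bash
cat >> h.py <<'E'
def tool():
    s=state(); return s,R.from_quat(np.roll(s["tcp_rot"],-1)).as_matrix(),np.array(s["tcp_pos"])
def wrist(n=None):
    s,M,t=tool(); c=read_camera("wrist")
    if n: save(c,n)
    P=cloud(c,np.array(c["tool_from_camera"])); return c,P,P@M.T+t
E
python3 - <<'E'
from h import *
s,M,t=tool(); print(s["time"],t,M.round(4).tolist(),s["joint_positions"],s["ft_force"])
c,Pt,P=wrist("w0"); print(np.round(c["tool_from_camera"],3).tolist())
d=M.T@(np.array([.5184,-.2206,.110])-t); print("tool delta",d)
a=(abs(P[...,2]-.126)<.005)&(np.hypot(P[...,0]-.5184,P[...,1]+.2206)<.04); q=P[a]
print(len(q),q.mean(0) if len(q) else 0,cv2.minAreaRect((q[:,:2]*1000).astype(np.float32)) if len(q) else 0)
E
```

```text
2.4833 [ 0.51913243 -0.21896116  0.25580648] [[-0.9731, 0.2302, -0.001], [0.2302, 0.9731, 0.0005], [0.0011, 0.0003, -1.0]] [-0.3828742   0.28616716  0.83723239  1.84016648 -0.23526718  1.11917625
  1.87669841] [ 0.56183422 -0.19077385  0.42621413]
[[-0.001, -0.944, -0.329, 0.085], [1.0, -0.001, -0.001, 0.001], [0.001, -0.329, 0.944, -0.117], [0.0, 0.0, 0.0, 1.0]]
tool delta [ 0.00016996 -0.00180617  0.14580625]
363 [ 0.51864592 -0.21869775  0.12566917] ((519.1004028320312, -218.83645629882812), (12.92922592163086, 25.845741271972656), 76.8046875)
```

View pics/w0.png

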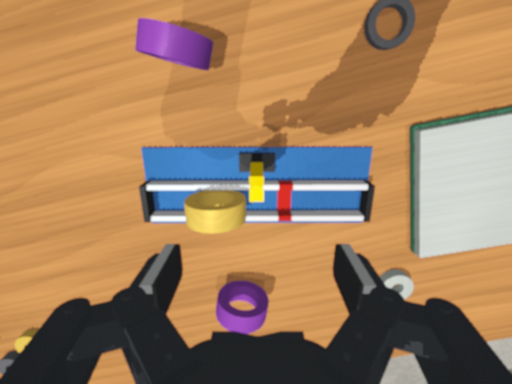

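The wrist view shows the handle at (257,182), the ring at (215,212) and the mark at (286,202). The gripper is aligned, so I'll descend and grip.

drive_tool:
  deltas:
    - [[0, -0.006, 0.2, 0, 0, 0], [0, 0, 0.2, 0, 0, 0], [0, 0, 0.2, 0, 0, 0], [0, 0, 0.2, 0, 0, 0], [0, 0, 0.2, 0, 0, 0], [0, 0, 0.12, 0, 0, 0], [0, 0, 0.06, 0, 0, 0], [0, 0, 0.035, 0, 0, 0], [0, 0, 0, 0, 0, 0], [0, 0, 0, 0, 0, 0]]

```text
time: 3.37
tcp_pos: [0.5202, -0.2201, 0.1115]
tcp_rot: [0.001, 0.115, 0.993, -0.0]
ft_force: [1.2, 0.1, 0.5]
width: 0.0855
grip_force: 0.0
```

drive_tool:
  deltas:
    - [[0, 0, 0, 0, 0, 0], [0, 0, 0, 0, 0, 0], [0, 0, 0, 0, 0, 0], [0, 0, 0, 0, 0, 0], [0, 0, 0, 0, 0, 0], [0, 0, 0, 0, 0, 0], [0, 0, 0, 0, 0, 0], [0, 0, 0, 0, 0, 0], [0, 0, 0, 0, 0, 0], [0, 0, 0, 0, 0, 0]]
  fingers: -1
  newtons: 60

```text
time: 4.2
tcp_pos: [0.5193, -0.2201, 0.1107]
tcp_rot: [0.0, 0.115, 0.993, -0.0]
ft_force: [-2.0, 1.2, 4.5]
width: 0.0136
grip_force: 59.2
```

```bash
cat >> h.py <<'E'
import json
def ring(c,P,M,t,yaw=None):
    # tool->carrier: x_c=-tool x -.055..., y_c=tool y ; level part via tool axes
    L=(P-t)@M; yc=L[...,1]; xc=-L[...,0]-.055; zc=.110-L[...,2]
    m=masks(c["frame"]); ok=(c["depth"]>0)
    b=ok&m["brass"]&(abs(xc)<.03)&(zc>.03)&(zc<.095)&(abs(yc)<.16)
    r=ok&m["red"]&(abs(xc)<.03)&(zc<.03)&(zc>-.02)&(abs(yc)<.16)
    f=lambda a:(int(a.sum()),np.round(np.percentile(yc[a],[2,50,98])*1000,1).tolist(),np.round(np.percentile(zc[a],[2,98])*1000,1).tolist()) if a.sum()>5 else None
    return f(b),f(r)
def look(sv=None,top=False):
    s,M,t=tool(); print("t",round(s["time"],2),"tcp",t.round(4),"toolz",M[:,2].round(4),"tooly",M[:,1].round(4),"w",round(s["width"],4),"g",round(s["grip_force"],1),"F",s["ft_force"].round(1))
    c=read_camera("scene"); print("scene",ring(c,cloud(c),M,t))
    if sv: save(c,sv)
    if top: c=read_camera("top"); print("top",ring(c,cloud(c),M,t))
    c,_,P=wrist(sv and sv+"w"); print("wrist",ring(c,P,M,t))
E
python3 - <<'E'
from h import *
look("g0",True)
E
```

```text
t 4.2 tcp [ 0.5193 -0.2201  0.1107] toolz [ 1.e-04 -1.e-04 -1.e+00] tooly [ 2.284e-01  9.736e-01 -1.000e-04] w 0.0136 g 59.2 F [-2.   1.2  4.5]
scene ((333, [-87.7, -45.7, -16.9], [34.3, 86.6]), (87, [32.2, 40.7, 48.3], [2.2, 28.1]))
top ((28, [-23.1, -18.9, -15.7], [47.4, 69.0]), (158, [32.0, 40.0, 47.8], [3.1, 27.9]))
wrist ((1121, [-90.1, -78.8, -65.9], [30.4, 81.4]), (612, [33.3, 42.8, 49.0], [4.2, 26.1]))
```

View pics/g0w.png

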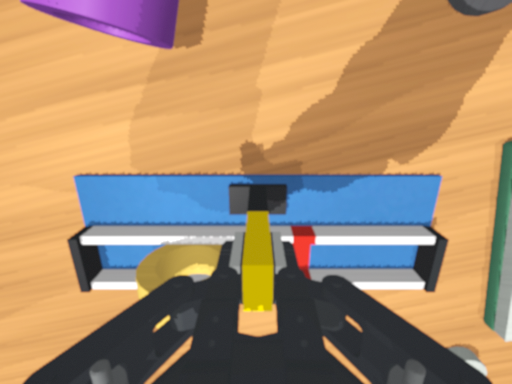

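The wrist view shows the handle gripped at (257,260), with the ring at (180,270). The scene camera puts the ring at about -52 mm. Next I lift.

drive_tool:
  deltas:
    - [[0, 0, -0.02, 0, 0, 0], [0, 0, -0.05, 0, 0, 0], [0, 0, -0.1, 0, 0, 0], [0, 0, -0.12, 0, 0, 0], [0, 0, -0.12, 0, 0, 0], [0, 0, -0.12, 0, 0, 0], [0, 0, -0.12, 0, 0, 0], [0, 0, -0.1, 0, 0, 0], [0, 0, -0.05, 0, 0, 0], [0, 0, -0.02, 0, 0, 0]]

```text
time: 5.18
tcp_pos: [0.5197, -0.22, 0.2101]
tcp_rot: [0.001, 0.115, 0.993, 0.0]
ft_force: [1.9, 0.3, -6.4]
width: 0.0136
grip_force: 58.8
```

```bash
cat >> h.py <<'E'
def tilt(c,P,M,t):
    "slope along tool y of blue base top, and pitch along carrier x, world z"
    m=masks(c["frame"]); L=(P-t)@M
    b=(c["depth"]>0)&m["blue"]&(abs(L[...,1])<.155)&(abs(-L[...,0]-.055)<.08)&(abs(.110-L[...,2]-.006)<.012)
    q=P[b]; Yw=M[:2,1]/np.linalg.norm(M[:2,1]); Xw=np.array([Yw[1],-Yw[0]]); d=q[:,:2]-t[:2]
    A=np.c_[d@Xw,d@Yw,np.ones(len(q))]; k,*_=np.linalg.lstsq(A,q[:,2],rcond=None)
    g=abs(A@k-q[:,2])<.004; k,*_=np.linalg.lstsq(A[g],q[g,2],rcond=None); return int(g.sum()),k.round(4).tolist()
E
python3 - <<'E'
from h import *
look()
s,M,t=tool()
c,_,P=wrist(); print("tilt",tilt(c,P,M,t)); c=read_camera("top"); print("tilt",tilt(c,cloud(c),M,t))
E
```

```text
t 5.18 tcp [ 0.5197 -0.22    0.2101] toolz [ 1.9e-03 -1.0e-04 -1.0e+00] tooly [2.284e-01 9.736e-01 4.000e-04] w 0.0136 g 58.8 F [ 1.9  0.3 -6.4]
scene ((360, [-87.9, -46.6, -17.4], [34.1, 86.0]), (88, [33.1, 40.8, 48.4], [1.7, 26.5]))
wrist ((1133, [-90.5, -79.0, -64.1], [30.5, 82.5]), (647, [33.3, 43.1, 49.5], [3.8, 25.6]))
tilt (18501, [-0.0013, 0.0012, 0.1038])
tilt (2781, [-0.005, 0.0024, 0.1038])
```

drive_tool:
  deltas:
    - [[0.0004, 0.004, 0, 0, 0, 0], [0.0008, 0.008, 0, 0, 0, 0], [0.0012, 0.012, 0, 0, 0, 0], [0.0016, 0.016, 0, 0, 0, 0], [0.002, 0.02, 0, 0, 0, 0], [0.0024, 0.024, 0, 0, 0, 0], [0.0028, 0.028, 0, 0, 0, 0], [0.0032, 0.032, 0, 0, 0, 0], [0.0036, 0.036, 0, 0, 0, 0], [0.004, 0.04, 0, 0, 0, 0]]

```text
time: 6.22
tcp_pos: [0.5229, -0.1931, 0.2089]
tcp_rot: [0.0, 0.115, 0.993, 0.0]
ft_force: [0.5, -0.9, -5.5]
width: 0.0136
grip_force: 58.8
```

drive_tool:
  deltas:
    - [[0.0044, 0.044, 0, 0, 0, 0], [0.0048, 0.048, 0, 0, 0, 0], [0.0052, 0.052, 0, 0, 0, 0], [0.0056, 0.056, 0, 0, 0, 0], [0.006, 0.06, 0, 0, 0, 0], [0.0064, 0.064, 0, 0, 0, 0], [0.0068, 0.068, 0, 0, 0, 0], [0.0072, 0.072, 0, 0, 0, 0], [0.0076, 0.076, 0, 0, 0, 0], [0.008, 0.08, 0, 0, 0, 0]]

```text
time: 7.05
tcp_pos: [0.5326, -0.1185, 0.2089]
tcp_rot: [0.0, 0.115, 0.993, 0.0]
ft_force: [-0.1, -0.8, -6.3]
width: 0.0132
grip_force: 58.7
```

```bash
python3 - <<'E'
from h import *
look()
E
```

```text
t 7.05 tcp [ 0.5326 -0.1185  0.2089] toolz [ 1.e-04  1.e-04 -1.e+00] tooly [2.283e-01 9.736e-01 1.000e-04] w 0.0132 g 58.7 F [-0.1 -0.8 -6.3]
scene ((366, [-90.2, -48.0, -18.9], [31.5, 85.3]), (89, [31.8, 39.4, 47.2], [1.3, 28.1]))
wrist ((1118, [-86.9, -75.4, -61.6], [30.5, 82.1]), (660, [36.8, 46.8, 53.2], [4.1, 25.9]))
```

drive_tool:
  deltas:
    - [[0.008, 0.08, 0, 0, 0, 0], [0.008, 0.08, 0, 0, 0, 0], [0.008, 0.08, 0, 0, 0, 0], [0.008, 0.08, 0, 0, 0, 0], [0.008, 0.08, 0, 0, 0, 0], [0.008, 0.08, 0, 0, 0, 0], [0.008, 0.08, 0, 0, 0, 0], [0.008, 0.08, 0, 0, 0, 0], [0.008, 0.08, 0, 0, 0, 0], [0.008, 0.08, 0, 0, 0, 0]]

```text
time: 7.98
tcp_pos: [0.5452, -0.0228, 0.2088]
tcp_rot: [-0.0, 0.115, 0.993, -0.0]
ft_force: [0.1, 0.5, -6.5]
width: 0.0135
grip_force: 58.8
```

drive_tool:
  deltas:
    - [[0.008, 0.08, 0, 0, 0, 0], [0.008, 0.08, 0, 0, 0, 0], [0.008, 0.08, 0, 0, 0, 0], [0.008, 0.08, 0, 0, 0, 0], [0.008, 0.08, 0, 0, 0, 0], [0.008, 0.08, 0, 0, 0, 0], [0.008, 0.08, 0, 0, 0, 0], [0.008, 0.08, 0, 0, 0, 0], [0.008, 0.08, 0, 0, 0, 0], [0.008, 0.08, 0, 0, 0, 0]]

```text
time: 8.82
tcp_pos: [0.5577, 0.0729, 0.2088]
tcp_rot: [-0.0, 0.115, 0.993, -0.0]
ft_force: [-0.6, 0.2, -5.2]
width: 0.0133
grip_force: 58.8
```

drive_tool:
  deltas:
    - [[0.0076, 0.076, 0, 0, 0, 0], [0.0072, 0.072, 0, 0, 0, 0], [0.0068, 0.068, 0, 0, 0, 0], [0.0064, 0.064, 0, 0, 0, 0], [0.006, 0.06, 0, 0, 0, 0], [0.0056, 0.056, 0, 0, 0, 0], [0.0052, 0.052, 0, 0, 0, 0], [0.0048, 0.048, 0, 0, 0, 0], [0.0044, 0.044, 0, 0, 0, 0], [0.004, 0.04, 0, 0, 0, 0]]

```text
time: 9.65
tcp_pos: [0.5668, 0.1417, 0.2088]
tcp_rot: [-0.0, 0.115, 0.993, -0.0]
ft_force: [0.5, -0.8, -5.8]
width: 0.0133
grip_force: 58.8
```

drive_tool:
  deltas:
    - [[0.0036, 0.036, 0, 0, 0, 0], [0.0032, 0.032, 0, 0, 0, 0], [0.0028, 0.028, 0, 0, 0, 0], [0.0024, 0.024, 0, 0, 0, 0], [0.002, 0.02, 0, 0, 0, 0], [0.0016, 0.016, 0, 0, 0, 0], [0.0012, 0.012, 0, 0, 0, 0], [0.0008, 0.008, 0, 0, 0, 0], [0.0004, 0.004, 0, 0, 0, 0], [0, 0, 0, 0, 0, 0]]

```text
time: 10.48
tcp_pos: [0.5696, 0.1628, 0.2088]
tcp_rot: [-0.0, 0.115, 0.993, -0.0]
ft_force: [-0.2, -0.1, -5.7]
width: 0.013
grip_force: 58.8
```

```bash
python3 - <<'E'
from h import *
look()
s,M,t=tool(); print("delta", M.T@(np.array([.571,.162,.21])-t))
E
```

```text
t 10.48 tcp [0.5696 0.1628 0.2088] toolz [-1.e-04 -1.e-04 -1.e+00] tooly [ 2.283e-01  9.736e-01 -1.000e-04] w 0.013 g 58.8 F [-0.2 -0.1 -5.7]
scene ((389, [-85.9, -49.0, -13.7], [32.8, 86.0]), (88, [32.6, 40.7, 49.0], [2.7, 28.1]))
wrist ((968, [-85.9, -74.9, -65.5], [30.5, 77.3]), (621, [33.1, 42.6, 48.8], [4.2, 26.1]))
delta [-0.00151736 -0.00018567 -0.00115373]
```

drive_tool:
  deltas:
    - [[0, 0, 0, 0, 0, -0.002], [0, 0, 0, 0, 0, -0.004], [0, 0, 0, 0, 0, -0.006], [0, 0, 0, 0, 0, -0.008], [0, 0, 0, 0, 0, -0.01], [0, 0, 0, 0, 0, -0.01], [0, 0, 0, 0, 0, -0.008], [0, 0, 0, 0, 0, -0.006], [0, 0, 0, 0, 0, -0.004], [0, 0, 0, 0, 0, -0.002]]

```text
time: 11.42
tcp_pos: [0.5696, 0.1627, 0.2089]
tcp_rot: [-0.0, 0.021, 1.0, -0.0]
ft_force: [-0.4, -0.2, -5.3]
width: 0.0134
grip_force: 58.8
```

```bash
python3 - <<'E'
from h import *
look()
E
```

```text
t 11.42 tcp [0.5696 0.1627 0.2089] toolz [-1.e-04 -0.e+00 -1.e+00] tooly [ 0.041   0.9992 -0.    ] w 0.0134 g 58.8 F [-0.4 -0.2 -5.3]
scene ((381, [-88.0, -56.5, -15.6], [32.6, 86.1]), (73, [33.2, 40.7, 48.5], [1.5, 28.4]))
wrist ((974, [-85.8, -74.8, -65.3], [30.6, 78.0]), (624, [33.3, 42.8, 49.1], [4.2, 26.0]))
```

drive_tool:
  deltas:
    - [[0, 0, 0, 0.0032, 0, 0], [0, 0, 0, 0.0032, 0, 0], [0, 0, 0, 0.0032, 0, 0], [0, 0, 0, 0, 0, 0], [0, 0, 0, 0, 0, 0], [0, 0, 0, 0, 0, 0], [0, 0, 0, 0, 0, 0], [0, 0, 0, -0.0032, 0, 0], [0, 0, 0, -0.0032, 0, 0], [0, 0, 0, -0.0032, 0, 0]]

```text
time: 12.35
tcp_pos: [0.5696, 0.1625, 0.2089]
tcp_rot: [-0.0, 0.021, 1.0, 0.0]
ft_force: [-0.9, -0.3, -5.9]
width: 0.0134
grip_force: 58.8
```

```bash
cat >> h.py <<'E'
def look2(n=3):
    for _ in range(n):
        s,M,t=tool(); c=read_camera("scene"); b,r=ring(c,cloud(c),M,t)
        print(round(s["time"],3),"ring",b[0],round((b[1][0]+b[1][2])/2,1),"mark",r and round((r[1][0]+r[1][2])/2,1),"tooly_z",M[2,1].round(4),"tcp",t.round(4))
E
python3 - <<'E'
from h import *
look2(3)
E
```

```text
12.35 ring 377 -28.9 mark 41.0 tooly_z 0.0008 tcp [0.5696 0.1625 0.2089]
12.4 ring 370 -26.2 mark 40.5 tooly_z 0.001 tcp [0.5696 0.1618 0.209 ]
12.45 ring 380 -23.8 mark 40.1 tooly_z 0.0001 tcp [0.5697 0.1617 0.209 ]
```

drive_tool:
  deltas:
    - [[0, 0, 0, 0, 0, 0], [0, 0, 0, 0, 0, 0], [0, 0, 0, 0, 0, 0], [0, 0, 0, 0, 0, 0], [0, 0, 0, 0, 0, 0], [0, 0, 0, 0, 0, 0]]

```text
time: 13.0
tcp_pos: [0.5695, 0.1628, 0.2088]
tcp_rot: [-0.0, 0.021, 1.0, -0.0]
ft_force: [0.5, -0.3, -5.7]
width: 0.0132
grip_force: 58.8
```

```bash
python3 - <<'E'
from h import *
look2(3)
E
```

```text
13.0 ring 378 -13.1 mark 41.8 tooly_z -0.0001 tcp [0.5695 0.1628 0.2088]
13.05 ring 378 -12.7 mark 42.0 tooly_z -0.0001 tcp [0.5696 0.1628 0.2088]
13.1 ring 376 -12.8 mark 41.2 tooly_z -0.0001 tcp [0.5696 0.1628 0.2088]
```

drive_tool:
  deltas:
    - [[0, 0, 0, 0.0032, 0, 0], [0, 0, 0, 0.0032, 0, 0], [0, 0, 0, 0.0032, 0, 0], [0, 0, 0, 0, 0, 0], [0, 0, 0, 0, 0, 0], [0, 0, 0, 0, 0, 0], [0, 0, 0, 0, 0, 0], [0, 0, 0, 0, 0, 0]]

```text
time: 13.82
tcp_pos: [0.5696, 0.1626, 0.2089]
tcp_rot: [-0.0, 0.021, 1.0, -0.015]
ft_force: [-0.6, -0.1, -6.4]
width: 0.0134
grip_force: 58.8
```

drive_tool:
  deltas:
    - [[0, 0, 0, -0.0032, 0, 0], [0, 0, 0, -0.0032, 0, 0], [0, 0, 0, -0.0032, 0, 0], [0, 0, 0, 0, 0, 0]]

```text
time: 14.15
tcp_pos: [0.5697, 0.1617, 0.2089]
tcp_rot: [0.0, 0.022, 1.0, 0.0]
ft_force: [0.7, -0.1, -4.8]
width: 0.0136
grip_force: 58.8
```

```bash
python3 - <<'E'
from h import *
look2(3)
E
```

```text
14.15 ring 362 23.1 mark 40.6 tooly_z 0.0002 tcp [0.5697 0.1617 0.2089]
14.2 ring 362 25.5 mark 40.6 tooly_z -0.0 tcp [0.5696 0.1619 0.2089]
14.25 ring 366 28.1 mark 40.5 tooly_z -0.0001 tcp [0.5696 0.1622 0.2089]
```

drive_tool:
  deltas:
    - [[0, 0, 0, 0, 0, 0], [0, 0, 0, 0, 0, 0], [0, 0, 0, 0, 0, 0], [0, 0, 0, 0, 0, 0], [0, 0, 0, 0, 0, 0], [0, 0, 0, 0, 0, 0], [0, 0, 0, 0, 0, 0], [0, 0, 0, 0, 0, 0]]

```text
time: 14.97
tcp_pos: [0.5696, 0.1627, 0.2089]
tcp_rot: [-0.0, 0.021, 1.0, -0.0]
ft_force: [0.4, 0.4, -5.4]
width: 0.0135
grip_force: 58.8
```

```bash
python3 - <<'E'
from h import *
look2(3); look("m0")
c=read_camera("top"); s,M,t=tool(); print("tilt",tilt(c,cloud(c),M,t))
E
```

```text
14.967 ring 373 45.5 mark 40.1 tooly_z -0.0001 tcp [0.5696 0.1627 0.2089]
15.017 ring 354 45.4 mark 39.1 tooly_z -0.0 tcp [0.5696 0.1627 0.2089]
15.067 ring 359 45.2 mark 39.8 tooly_z -0.0 tcp [0.5696 0.1628 0.2089]
t 15.12 tcp [0.5696 0.1627 0.2089] toolz [ 0.  0. -1.] tooly [0.0419 0.9991 0.    ] w 0.0129 g 58.8 F [-0.3 -0.5 -6.1]
scene ((364, [9.3, 41.0, 81.7], [32.5, 86.4]), (14, [32.6, 40.0, 46.6], [19.3, 27.7]))
wrist ((911, [63.1, 74.2, 85.0], [30.5, 79.8]), (307, [32.8, 40.9, 48.6], [8.0, 25.9]))
tilt (3088, [-0.0058, -0.0005, 0.1046])
```

View pics/m0.png

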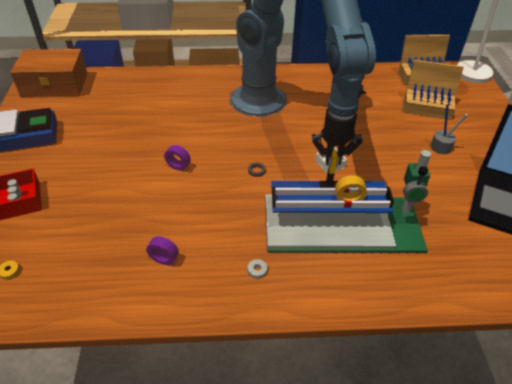

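The scene view shows the carrier held over the stand with the ring standing at (350,188), close to the mark. It is about 5 mm past it, so I'll nudge it back.

drive_tool:
  deltas:
    - [[0, 0, 0, -0.0032, 0, 0], [0, 0, 0, -0.0032, 0, 0], [0, 0, 0, -0.0032, 0, 0], [0, 0, 0, 0, 0, 0], [0, 0, 0, 0.0032, 0, 0], [0, 0, 0, 0.0032, 0, 0], [0, 0, 0, 0.0032, 0, 0], [0, 0, 0, 0, 0, 0], [0, 0, 0, 0, 0, 0], [0, 0, 0, 0, 0, 0]]

```text
time: 16.1
tcp_pos: [0.5696, 0.163, 0.2088]
tcp_rot: [-0.0, 0.021, 1.0, -0.0]
ft_force: [-0.5, -0.7, -5.7]
width: 0.013
grip_force: 58.8
```

drive_tool:
  deltas:
    - [[0, 0, 0, 0, 0, 0], [0, 0, 0, 0, 0, 0], [0, 0, 0, 0, 0, 0], [0, 0, 0, 0, 0, 0]]

```text
time: 16.43
tcp_pos: [0.5696, 0.1626, 0.2089]
tcp_rot: [0.0, 0.021, 1.0, 0.0]
ft_force: [-0.4, -0.2, -5.7]
width: 0.0131
grip_force: 58.8
```

```bash
python3 - <<'E'
from h import *
look2(3); look()
E
```

```text
16.433 ring 363 33.7 mark 40.1 tooly_z 0.0 tcp [0.5696 0.1626 0.2089]
16.483 ring 365 33.5 mark 39.5 tooly_z 0.0 tcp [0.5696 0.1626 0.2089]
16.533 ring 363 34.0 mark 40.1 tooly_z 0.0 tcp [0.5696 0.1627 0.2089]
t 16.58 tcp [0.5696 0.1627 0.2089] toolz [-0.  0. -1.] tooly [0.0419 0.9991 0.    ] w 0.0133 g 58.8 F [-0.1 -0.3 -4.6]
scene ((352, [-2.6, 29.7, 69.9], [35.5, 86.7]), (21, [33.0, 40.0, 46.2], [20.2, 28.5]))
wrist ((713, [8.0, 63.4, 73.6], [30.3, 77.4]), (304, [32.7, 40.8, 48.7], [8.0, 26.3]))
```

drive_tool:
  deltas:
    - [[0, 0, 0, 0.0032, 0, 0], [0, 0, 0, 0.0032, 0, 0], [0, 0, 0, 0.0032, 0, 0], [0, 0, 0, -0.0032, 0, 0], [0, 0, 0, -0.0032, 0, 0], [0, 0, 0, -0.0032, 0, 0], [0, 0, 0, 0, 0, 0], [0, 0, 0, 0, 0, 0], [0, 0, 0, 0, 0, 0], [0, 0, 0, 0, 0, 0]]

```text
time: 17.52
tcp_pos: [0.5696, 0.1627, 0.2089]
tcp_rot: [-0.0, 0.021, 1.0, 0.0]
ft_force: [0.0, -0.4, -5.8]
width: 0.0129
grip_force: 58.8
```

```bash
python3 - <<'E'
from h import *
look2(3); look()
E
```

```text
17.517 ring 370 43.7 mark 40.1 tooly_z 0.0001 tcp [0.5696 0.1627 0.2089]
17.567 ring 358 43.6 mark 39.5 tooly_z 0.0001 tcp [0.5696 0.1628 0.2089]
17.617 ring 365 43.6 mark 39.0 tooly_z 0.0 tcp [0.5696 0.1628 0.2089]
t 17.67 tcp [0.5696 0.1629 0.2088] toolz [-1.e-04  0.e+00 -1.e+00] tooly [0.0416 0.9991 0.    ] w 0.0137 g 58.8 F [-0.1 -0.3 -5.9]
scene ((370, [7.6, 38.5, 79.3], [31.7, 86.2]), (12, [33.0, 40.3, 46.4], [19.4, 26.2]))
wrist ((877, [14.1, 72.7, 83.5], [30.6, 77.9]), (306, [32.7, 40.7, 48.6], [8.0, 26.1]))
```

drive_tool:
  deltas:
    - [[0, 0, 0, 0, 0, 0], [0, 0, 0, 0, 0, 0], [0, 0, 0, 0, 0, 0], [0, 0, 0, 0, 0, 0], [0, 0, 0, 0, 0, 0], [0, 0, 0, 0, 0, 0], [0, 0, 0, 0, 0, 0], [0, 0, 0, 0, 0, 0], [0, 0, 0, 0, 0, 0], [0, 0, 0, 0, 0, 0]]

```text
time: 18.6
tcp_pos: [0.5696, 0.1627, 0.2089]
tcp_rot: [-0.0, 0.021, 1.0, -0.0]
ft_force: [-0.6, 0.5, -5.1]
width: 0.0134
grip_force: 58.8
```

drive_tool:
  deltas:
    - [[0, 0, 0, 0, 0, 0], [0, 0, 0, 0, 0, 0], [0, 0, 0, 0, 0, 0], [0, 0, 0, 0, 0, 0], [0, 0, 0, 0, 0, 0], [0, 0, 0, 0, 0, 0], [0, 0, 0, 0, 0, 0], [0, 0, 0, 0, 0, 0], [0, 0, 0, 0, 0, 0], [0, 0, 0, 0, 0, 0]]

```text
time: 19.43
tcp_pos: [0.5696, 0.1627, 0.2089]
tcp_rot: [-0.0, 0.021, 1.0, -0.0]
ft_force: [0.6, 0.0, -5.7]
width: 0.0131
grip_force: 58.8
```

drive_tool:
  deltas:
    - [[0, 0, 0, 0, 0, 0], [0, 0, 0, 0, 0, 0], [0, 0, 0, 0, 0, 0], [0, 0, 0, 0, 0, 0], [0, 0, 0, 0, 0, 0], [0, 0, 0, 0, 0, 0], [0, 0, 0, 0, 0, 0], [0, 0, 0, 0, 0, 0], [0, 0, 0, 0, 0, 0], [0, 0, 0, 0, 0, 0]]

```text
time: 20.27
tcp_pos: [0.5696, 0.1627, 0.2089]
tcp_rot: [-0.0, 0.021, 1.0, -0.0]
ft_force: [0.1, 0.5, -5.8]
width: 0.0132
grip_force: 58.8
```

drive_tool:
  deltas:
    - [[0, 0, 0, 0, 0, 0], [0, 0, 0, 0, 0, 0], [0, 0, 0, 0, 0, 0], [0, 0, 0, 0, 0, 0], [0, 0, 0, 0, 0, 0], [0, 0, 0, 0, 0, 0], [0, 0, 0, 0, 0, 0], [0, 0, 0, 0, 0, 0], [0, 0, 0, 0, 0, 0], [0, 0, 0, 0, 0, 0]]

```text
time: 21.1
tcp_pos: [0.5696, 0.1627, 0.2089]
tcp_rot: [0.0, 0.021, 1.0, -0.0]
ft_force: [-0.7, 0.1, -6.4]
width: 0.0131
grip_force: 58.8
```

drive_tool:
  deltas:
    - [[0, 0, 0, 0, 0, 0], [0, 0, 0, 0, 0, 0], [0, 0, 0, 0, 0, 0], [0, 0, 0, 0, 0, 0], [0, 0, 0, 0, 0, 0], [0, 0, 0, 0, 0, 0], [0, 0, 0, 0, 0, 0], [0, 0, 0, 0, 0, 0], [0, 0, 0, 0, 0, 0], [0, 0, 0, 0, 0, 0]]

```text
time: 21.93
tcp_pos: [0.5696, 0.1627, 0.2089]
tcp_rot: [0.0, 0.021, 1.0, -0.0]
ft_force: [0.2, 0.2, -6.3]
width: 0.0136
grip_force: 58.8
```

```bash
python3 - <<'E'
from h import *
look2(1)
c=read_camera("top"); P=cloud(c); s,M,t=tool(); print("tilt",tilt(c,P,M,t))
c,_,P=wrist(); print("tilt w",tilt(c,P,M,t))
m=masks(c["frame"]);r=m["red"]&(np.hypot(P[...,0]-.63,P[...,1]-.2)<.06)&(abs(P[...,2]-.104)<.004)
print("mark world",P[r].mean(0),"expected",(np.array([.625,.1596])+.04*np.array([.0429,.9991])))
E
```

```text
21.933 ring 370 44.1 mark 40.0 tooly_z -0.0 tcp [0.5696 0.1627 0.2089]
tilt (3072, [-0.0045, -0.0009, 0.1045])
tilt w (18887, [-0.0015, -0.0019, 0.1037])
mark world [0.59872664 0.20134964 0.10667165] expected [0.626716 0.199564]
```

drive_tool:
  deltas:
    - [[0, 0, 0.02, 0, 0, 0], [0, 0, 0.04, 0, 0, 0], [0, 0, 0.06, 0, 0, 0], [0, 0, 0.065, 0, 0, 0], [0, 0, 0.065, 0, 0, 0], [0, 0, 0.065, 0, 0, 0], [0, 0, 0.065, 0, 0, 0], [0, 0, 0.06, 0, 0, 0], [0, 0, 0.04, 0, 0, 0], [0, 0, 0.02, 0, 0, 0]]

```text
time: 22.92
tcp_pos: [0.5689, 0.1626, 0.1476]
tcp_rot: [-0.001, 0.021, 1.0, -0.0]
ft_force: [0.1, 0.2, -5.6]
width: 0.0134
grip_force: 58.8
```

drive_tool:
  deltas:
    - [[0, 0, 0.007, 0, 0, 0], [0, 0, 0.007, 0, 0, 0], [0, 0, 0.007, 0, 0, 0], [0, 0, 0.007, 0, 0, 0], [0, 0, 0.005, 0, 0, 0], [0, 0, 0.005, 0, 0, 0], [0, 0, 0.005, 0, 0, 0], [0, 0, 0.005, 0, 0, 0], [0, 0, 0, 0, 0, 0], [0, 0, 0, 0, 0, 0]]

```text
time: 23.75
tcp_pos: [0.5695, 0.1628, 0.1431]
tcp_rot: [-0.0, 0.021, 1.0, -0.0]
ft_force: [0.3, 0.6, -6.2]
width: 0.0135
grip_force: 58.8
```

```bash
python3 - <<'E'
from h import *
look2(2); print(state()["ft_force"])
E
```

```text
23.75 ring 362 43.5 mark 40.5 tooly_z -0.0 tcp [0.5695 0.1628 0.1431]
23.8 ring 354 43.4 mark 40.4 tooly_z -0.0 tcp [0.5696 0.1627 0.1431]
[ 0.10876689 -0.59906753 -5.17789073]
```

drive_tool:
  deltas:
    - [[0, 0, 0.004, 0, 0, 0], [0, 0, 0.004, 0, 0, 0], [0, 0, 0.004, 0, 0, 0], [0, 0, 0.004, 0, 0, 0], [0, 0, 0, 0, 0, 0]]

```text
time: 24.27
tcp_pos: [0.5696, 0.1627, 0.1411]
tcp_rot: [-0.0, 0.021, 1.0, 0.0]
ft_force: [0.1, -0.3, -5.3]
width: 0.0133
grip_force: 58.9
```

drive_tool:
  deltas:
    - [[0, 0, 0.003, 0, 0, 0], [0, 0, 0.003, 0, 0, 0], [0, 0, 0, 0, 0, 0]]

```text
time: 24.52
tcp_pos: [0.5696, 0.1627, 0.141]
tcp_rot: [-0.0, 0.021, 1.0, 0.0]
ft_force: [-2.0, -0.4, -1.6]
width: 0.0136
grip_force: 59.5
```

drive_tool:
  deltas:
    - [[0, 0, 0.002, 0, 0, 0], [0, 0, 0, 0, 0, 0], [0, 0, 0, 0, 0, 0]]

```text
time: 24.77
tcp_pos: [0.5695, 0.1627, 0.1408]
tcp_rot: [-0.0, 0.021, 1.0, 0.0]
ft_force: [-6.1, -0.8, 2.4]
width: 0.0131
grip_force: 60.0
```

```bash
python3 - <<'E'
from h import *
look2(2); print(state()["ft_force"])
c=read_camera("top"); P=cloud(c); s,M,t=tool(); print("tilt",tilt(c,P,M,t))
E
```

```text
24.767 ring 349 44.2 mark 40.2 tooly_z 0.0003 tcp [0.5695 0.1627 0.1408]
24.817 ring 352 43.9 mark 40.4 tooly_z 0.0003 tcp [0.5694 0.1627 0.1408]
[-5.16828955 -0.1453108   3.55432308]
tilt (2526, [-0.0013, 0.0017, 0.0365])
```

Seated flat. Release with the fingers only partly open first, then fully.

drive_tool:
  deltas:
    - [[0, 0, 0, 0, 0, 0], [0, 0, 0, 0, 0, 0], [0, 0, 0, 0, 0, 0], [0, 0, 0, 0, 0, 0]]
  fingers: -0.4
  newtons: 20

```text
time: 25.25
tcp_pos: [0.5707, 0.1631, 0.1408]
tcp_rot: [0.001, 0.021, 1.0, 0.0]
ft_force: [-0.7, 0.1, -0.4]
width: 0.0257
grip_force: 0.0
```

```bash
python3 - <<'E'
from h import *
look2(2); s=state(); print(s["ft_force"],s["width"],s["grip_force"])
E
```

```text
25.25 ring 356 43.8 mark 40.0 tooly_z 0.0007 tcp [0.5707 0.1631 0.1408]
25.3 ring 358 43.7 mark 40.5 tooly_z 0.0004 tcp [0.5704 0.163  0.1406]
[-0.47305707 -0.01199574 -0.20450658] 0.02602470757535928 0.0
```

drive_tool:
  deltas:
    - [[0, 0, -0.03, 0, 0, 0], [0, 0, -0.07, 0, 0, 0], [0, 0, -0.12, 0, 0, 0], [0, 0, -0.15, 0, 0, 0], [0, 0, -0.15, 0, 0, 0], [0, 0, -0.15, 0, 0, 0], [0, 0, -0.15, 0, 0, 0], [0, 0, -0.1, 0, 0, 0], [0, 0, 0, 0, 0, 0], [0, 0, 0, 0, 0, 0]]

```text
time: 26.18
tcp_pos: [0.57, 0.1629, 0.2515]
tcp_rot: [0.001, 0.021, 1.0, 0.001]
ft_force: [0.3, -0.0, -0.3]
width: 0.0252
grip_force: 0.0
```

```bash
python3 - <<'E'
from h import *
for k in range(2):
    c=read_camera("scene"); P=cloud(c); M=np.array([[-.9991,.0419,0],[.0419,.9991,0],[0,0,-1.]]); t=np.array([.5697,.1627,.1408])
    b,r=ring(c,P,M,t); print(b,r)
save(c,"f0")
c,_,P=wrist("f0w"); a=(abs(P[...,2]-.156)<.005)&(np.hypot(P[...,0]-.57,P[...,1]-.163)<.04); q=P[a]
print(len(q),q.mean(0),cv2.minAreaRect((q[:,:2]*1000).astype(np.float32)))
c=read_camera("top");print("tilt",tilt(c,cloud(c),M,t))
E
```

```text
(348, [8.1, 41.3, 79.7], [31.6, 86.1]) (12, [34.8, 39.8, 46.5], [20.3, 26.2])
(345, [8.2, 41.6, 80.2], [32.8, 87.1]) (13, [34.8, 40.6, 46.5], [17.3, 27.4])
484 [0.5684787  0.16375798 0.15565105] ((569.1936645507812, 163.91629028320312), (13.527400970458984, 26.723608016967773), 86.78939056396484)
tilt (2810, [-0.0001, -0.0, 0.0364])
```

View pics/f0w.png

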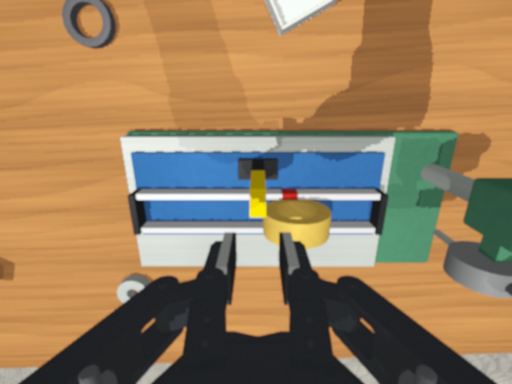

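The wrist view shows the carrier square on the plate with its handle at (258,190), and the ring standing at (297,222) by the mark. The fingers are clear, so I'll hand in.

```bash
python3 -c "
from workcell import *
print(close_job())"
```

```text
the job is handed in; nothing more can be done
None
```

The job is handed in, with no verdict returned: the carrier is flat and square on the plate within about 2 mm of its middle, the ring stood about 4 mm past the centre of the mark through a hold of over 4 s and after release, and the small rings and dish were not touched.

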